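# Rub down the screen's tape and take up the squeegee

### The job

Ready the small screen for ink: take the wooden-handled burnisher from the tool block, rub its tip lightly and slowly along the tape seam at the foot of the frame's long bar nearest you, from the right-hand end to the left-hand end by the clamps, in contact all the way and off the stencil, and put it back upright, fully down, in its own hole. Then draw the squeegee up out of its rack, turn it across the screen (along the short bars) and lean it about 45 degrees, handle to the right, blade edge about 5 cm above the mesh over the middle of its left half, midway between the long bars. Finish while still holding it there, at rest, so that ink can be poured in front of it; the squeegee must not touch the screen, and everything else stays where it stands.

Things in the scene. Friction and masses are not known exactly. Their poses are not given: they have to be found in the camera images.
- press: Fixed hinge-clamp press: plywood board 350x260x12 with a pale wooden screen frame, 260 long (x, roughly to the robot's left) x 220 wide (y, roughly towards the robot), in two metal clamps at its left end (up to 62 mm over the bench). Bars 25 wide, 20 to 44 mm over the bench; opening 210x170. Origin on the bench under the opening's centre.
- mesh_center (a point): Centre of the upper side of the mesh that fills the frame's opening, 22 mm above the bench; axes as the press. Dark stencil in the middle; cream tape 22 mm wide along all four bars. The mesh gives like a spring, about 2 N per mm, for at most 6 mm.
- seam_right (a point): Right-hand end of the seam to be rubbed: on the mesh's upper side, 8 mm from the inner face of the long bar nearest the robot (+y), 20 mm from the right-hand cross bar. The seam runs straight from here to seam_left, along the press's x axis.
- seam_left (a point): Left-hand end of the same seam, 170 mm farther on, 20 mm from the cross bar at the clamps.
- tool_block: Fixed wooden block 150 (x) x 64 x 60 mm; origin at the centre of its underside. Two upright 14 mm through-holes with chamfered mouths, at x = -42 and +42 mm, hold the burnisher and the screwdriver (which is in which varies); two empty 8 mm holes between them.
- burnisher: Burnisher, 125 mm long, about 60 g: pale wooden handle, 18x18 mm with flat sides about square to the block, from z = 50 to 125 mm, over a white shank 9 mm thick. Origin at the tip, z towards the handle's end. It stands tip down in its hole, the handle's flat shoulder on the block's top (tip then 10 mm above the bench).
- burnisher_tip (a point): The burnisher's rounded tip (4 mm radius); same point as its origin.
- squeegee_rack: Fixed wooden rack: board 90 x 200 (y) x 12 mm, with a slotted cheek 98 mm high at each end of y. Origin at the centre of its underside. The ends of the squeegee's handle stand in the two 26 mm wide slots, open at the top, on ledges 52 mm above the bench; the blade hangs free. Between the cheeks 124 mm are open.
- squeegee: Squeegee, about 260 g, 113 mm high: pale wooden handle 142 mm long (y), 26 mm thick (x) from z = 75 to 113 and 22 mm from z = 28 to 75; below it an amber blade 118 x 9 mm. Both faces alike. Origin: middle of the blade's lower edge, z to the handle. In the rack it is upright, edge 24 mm over the bench, y along the rack's y, 2 mm of play; it must rise 50 mm to leave the slots.
- squeegee_top (a point): Middle of the squeegee's upper face, 113 mm above the blade's lower edge.
- screwdriver: Bystander: screwdriver with a black 28 mm thick handle standing in the other hole of the tool block, its top 130 mm above the bench. Leave.
- tan_cup: Bystander: covered plastic ink cup, about 108 mm wide, 94 mm high. Leave.
- thinner: Bystander: white plastic bottle with cap, 78 mm wide, 178 mm high. Leave.
- loose_lid: Bystander: round tub lid lying on the bench, 97 mm wide, 10 mm high. Leave.
- brush: Bystander: flat paint brush, 219 mm long, lying on the bench. Leave.
- scraper: Bystander: scraper with wooden handle, 176 mm long, lying on the bench. Leave.
- navy_cup: Bystander: covered plastic ink cup, about 98 mm wide, 103 mm high. Leave.

How it is judged:
By the outcome, as a careful person would: the job done as asked, in the order asked, and still so for the second after the job is handed in, while the arm keeps its last pose, push and grip.
It also fails if it takes over 67 s, if anything falls off the work surface, if the arm or the gripper's body presses on something with over 40 N, if the wrist force passes 120 N, or if a joint passes its speed limit or range.

### The arm

A 6-joint arm with a two-finger parallel gripper is mounted at the origin on a cart in front of the work surface, level with it; the furniture and walls round the work are solid. World frame = base frame: x ahead of the robot, y to its left, z up, the work surface at z = 0. Lengths are in m, angles in rad, forces in N, time in s.
With the tool pointing down it reaches from about 0.275 to 0.875 m from the base axis. Payload 12.5 kg.
Tool frame: the origin (TCP) lies at the very end of the fingers, on their centre line; the grasp point (between the pads) lies 19 mm behind it; z points along the fingers, y is the line along which they close (so a half turn about z gives the same grasp; the last joint's range is limited). The gripper opens to 85 mm and grips with 20 to 120 N. Pads are 22 mm wide; open, the fingers measure 114 mm over their backs; the gripper's body (76 mm by 85 mm) begins 54 mm behind the grasp point. The pads swing forward as they close: fully open they stand 13 mm farther back than shut.
Start: joints at [-1.409, 0.351, 1.652, -0, 1.139, -0.085], TCP at [0.134, -0.533, 0.231] pointing down, gripper open.
Joint ranges: [-2.75, 2.75], [-0.79, 2.1], [0.01, 2.65], [-1.57, 4.71], [0.07, 3.14], [-2.87, 2.87]. Speed limits (rad/s): [2.22, 2.22, 2.79, 3.14, 3.14, 3.14].

### API

Orientations are given as a 3x3 rotation matrix whose columns are the frame's x, y, z axes.
In Python, from bench import manip gives the robot as it stands. Calls block until the motion is done:
- manip.move_ptp(position, orientation): joint-space move of the TCP to a pose.
- manip.move_l(position, attitude=None, max_speed=0.15): straight line of the TCP; attitude=None keeps the orientation; max_speed is the mean speed in m/s.
- manip.move_j(angles): joint-space move.
- manip.set_gripper(opening, effort=None): opening from 0.0 (shut) to 1.0 (fully open); effort is the grip in N (None keeps the last); returns when the fingers have stopped.
- manip.dwell(seconds).
- manip.inverse_kinematics(position, orientation): joint angles nearest the present ones, or None.
- manip.grab_frame(name): name is "scene" or "side" or "wrist"; returns (picture, depth): 480x640x3 uint8, red, green, blue; 480x640 float32, m along the optical axis (not along the pixel's ray), 0 where there is no reading.
- manip.get_calibration(name): a dict with "camera_matrix" (3x3 intrinsics, pixels), "k1" (the pictures are not rectified: a ray, as slopes to the right and down, at radius r is drawn at 1 + k1 r^2 times it, then the intrinsics apply), "R" (3x3) and "t" (3): a world point X has camera coordinates R X + t. Camera axes: x right, y down, z forward; pixel columns grow to the right and rows downward; lengths in m; the calibration is good to about 2 mm. A picture is of the moment at which its call begins: read the wrist's pose just before it. get_calibration takes no time and is no camera call; for the wrist camera it gives the pose at the moment of the call.
A pose or a line that the arm cannot do raises manip.Unreachable and nothing moves.
- manip.sign_off(): hands the job in; it is judged then, once.
Trained networks look in the newest picture that a camera, given by its name, has taken for a name from the list of things; names that differ only in an ending like _2 or _b are one class to them, and where a whole thing is asked for, a point or a joint stands for the part that bears it (a point fixed in the world has none). Each returns a list of dicts, best first, with "confidence" (0 to 1); they miss things now and then, are a little off and sometimes report something else, mostly with a low value. They report only what shows in the picture. A call takes as long as a camera call.
- manip.look_for(camera, name): "at" ([x, y, z] in m, in world coordinates, good to about 4 mm: the middle of the surface that is visible of it).
Readings, each from a call of its own:
- manip.current_time(): time.
- manip.current_qpos(): joint angles.
- manip.current_joint_vel(): joint speeds.
- manip.current_joint_torque(): joint torques, N m.
- manip.current_ee_pos(): TCP position.
- manip.current_tcp_rot(): TCP orientation.
- manip.current_force(): force on the tool from outside, world axes, zero at the start.
- manip.current_ft_torque(): the same for the moment, N m.
- manip.current_grip_width(): opening from 0.0 (shut) to 1.0 (fully open).
- manip.current_grip_force(): force on a finger pad.
Only numpy, scipy, OpenCV 4.12 (cv2) and the standard library are available. Lean on these libraries where they do the work, as an engineer would, in place of code of your own. Each camera call takes 0.05 s, during which the arm holds its last target. There are 200 camera calls.

## Working session

There is one attempt and no reset: what is moved stays moved. The work goes in short steps, each a Python script; the robot and the scene stay as the last script left them, time stands still between calls to the robot, and variables do not carry over. Pictures are saved under pics/ and viewed, at most 10 in all, crops included, and the job is handed in when it is done.

```bash
mkdir -p pics; ls
cat > h.py <<'E'
import numpy as np, cv2
from bench import manip
def snap(n):
    cal=manip.get_calibration(n); p,d=manip.grab_frame(n); return p,d,cal
def world(d,cal):
    K=np.array(cal["camera_matrix"]);h,w=d.shape
    u,v=np.meshgrid(np.arange(w),np.arange(h))
    pts=np.stack([u,v],-1).reshape(-1,1,2).astype(float)
    xy=cv2.undistortPoints(pts,K,np.array([cal["k1"],0,0,0.])).reshape(h,w,2)
    c=np.concatenate([xy*d[...,None],d[...,None]],-1)
    W=(c-np.array(cal["t"]))@np.array(cal["R"]); W[d<=0]=np.nan
    return W
E
python3 - <<'E'
from h import *
for n in ("scene","side"):
    p,d,c=snap(n); cv2.imwrite(f"pics/{n}0.png",p[...,::-1]); np.savez(f"{n}0.npz",p=p,d=d,W=world(d,c))
    print(n,-np.array(c["R"]).T@np.array(c["t"]))
    for o in "press mesh_center seam_right seam_left tool_block burnisher squeegee_rack squeegee squeegee_top screwdriver tan_cup thinner loose_lid brush scraper navy_cup".split():
        r=manip.look_for(n,o); print(o,[(np.round(x["at"],3).tolist(),round(x["confidence"],2)) for x in r[:2]])
print(manip.current_time())
E
```

```text
pics
scene [-0.01915047 -1.23001193  1.00238226]
press [([0.528, -0.049, 0.018], 0.89), ([0.564, 0.554, 0.006], 0.47)]
mesh_center [([0.533, -0.049, 0.022], 0.95)]
seam_right [([0.535, -0.05, 0.018], 0.63)]
seam_left [([0.531, -0.051, 0.019], 0.61)]
tool_block [([0.508, 0.346, 0.046], 0.61), ([0.528, -0.049, 0.021], 0.15)]
burnisher [([0.544, 0.38, 0.098], 0.66)]
squeegee_rack [([0.509, -0.435, 0.011], 0.84)]
squeegee [([0.516, -0.392, 0.109], 0.91)]
squeegee_top [([0.518, -0.392, 0.106], 0.73)]
screwdriver [([0.466, 0.347, 0.105], 0.44)]
tan_cup [([0.675, 0.329, 0.084], 0.66), ([0.519, -0.39, 0.107], 0.42)]
thinner [([0.65, -0.425, 0.106], 0.64)]
loose_lid [([0.564, 0.554, 0.007], 0.65)]
brush [([0.473, 0.544, 0.007], 0.51)]
scraper [([0.452, -0.603, 0.012], 0.97)]
navy_cup [([0.676, 0.33, 0.085], 0.91)]
side [0.16857684 1.23494591 1.18962832]
press [([0.536, 0.026, 0.02], 0.88)]
mesh_center [([0.539, 0.027, 0.021], 0.62), ([0.445, -0.592, 0.006], 0.54)]
seam_right [([0.54, 0.019, 0.023], 0.67)]
seam_left [([0.55, 0.393, 0.11], 0.72)]
tool_block [([0.509, 0.391, 0.06], 0.76)]
burnisher [([0.549, 0.392, 0.112], 0.53)]
squeegee_rack [([0.518, -0.315, 0.031], 0.62)]
squeegee [([0.521, -0.353, 0.141], 0.71)]
squeegee_top [([0.518, -0.356, 0.135], 0.5)]
screwdriver [([0.471, 0.368, 0.108], 0.5), ([0.518, -0.315, 0.03], 0.29)]
tan_cup [([0.692, -0.265, 0.09], 0.74)]
thinner [([0.659, -0.373, 0.109], 0.65)]
loose_lid [([0.567, 0.558, 0.01], 0.75)]
brush [([0.424, 0.557, 0.013], 0.77)]
scraper [([0.448, -0.594, 0.01], 0.7)]
navy_cup [([0.679, 0.374, 0.1], 0.79), ([0.566, 0.557, 0.007], 0.65)]
1.7
```

View pics/scene0.png

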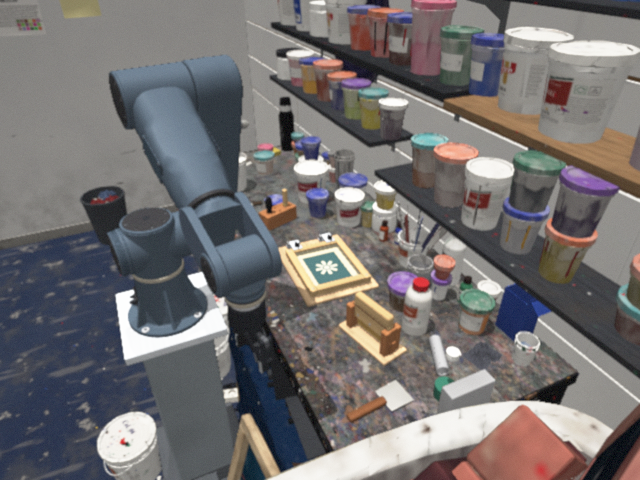

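View pics/side0.png

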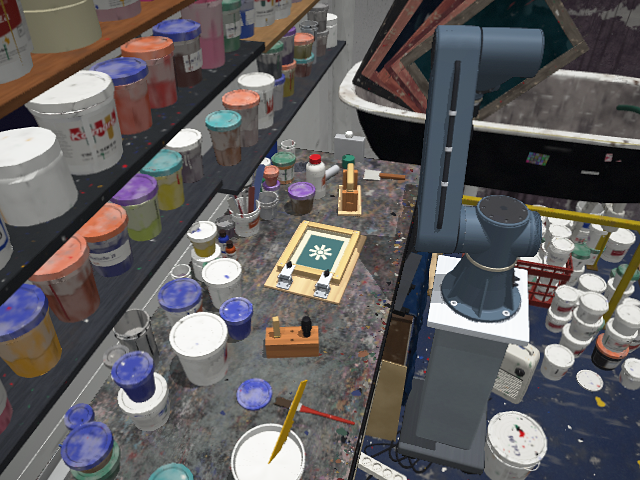

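The scene picture shows the press in the middle (pixel 325,268) with its clamps to the left, the block at (278,212) and the rack with its long axis along world y at (372,325). The side view confirms this: pale burnisher at (277,326) and black screwdriver at (306,325). Next I'll take close wrist views.

Run:
```python
from h import *
R0=np.array(manip.current_tcp_rot()); print(R0.round(3))
c=manip.get_calibration("wrist"); cp=-np.array(c["R"]).T@np.array(c["t"])
print("cam in tcp",(R0.T@(cp-np.array(manip.current_ee_pos()))).round(3),"axes",(R0.T@np.array(c["R"]).T).round(2).tolist(),c["camera_matrix"][0])
# tool down, tool y along world x
Rd=np.array([[0,1,0],[1,0,0],[0,0,-1.]])
off=R0.T@(cp-np.array(manip.current_ee_pos()))
tg={"rack":[.515,-.375,.36],"press":[.533,-.02,.36],"block":[.508,.37,.36]}
for sgn in (1,-1):
    R=Rd@np.diag([sgn,sgn,1]); print(sgn,[manip.inverse_kinematics(list(np.array(p)-R@off*[1,1,0]),R) for p in tg.values()])
R=Rd if manip.inverse_kinematics(tg["press"],Rd) is not None else -Rd
cands=[Rd,Rd@np.diag([-1,-1,1])]
q=np.array(manip.current_qpos())
R=min(cands,key=lambda r:abs((manip.inverse_kinematics(tg["rack"],r) or [9]*6)[5]) )
for n,p in tg.items():
    p=np.array(p)-(R@off)*[1,1,0]
    try: manip.move_ptp(list(p),R)
    except manip.Unreachable: print("unreach",n);continue
    im,d,c=snap("wrist"); cv2.imwrite(f"pics/w_{n}.png",im[...,::-1]); np.savez(f"w_{n}.npz",p=im,d=d,W=world(d,c))
    for o in {"rack":["squeegee_rack","squeegee","squeegee_top"],"press":["mesh_center","seam_left","seam_right"],"block":["tool_block","burnisher","screwdriver"]}[n]:
        r=manip.look_for("wrist",o); print(o,[(np.round(x["at"],4).tolist(),round(x["confidence"],2)) for x in r[:2]])
    print(n,manip.current_time(),np.round(manip.current_qpos(),2))
ims=[cv2.resize(cv2.imread(f"pics/w_{n}.png"),(400,300)) for n in tg]
cv2.imwrite("pics/m.png",np.vstack([np.hstack(ims[:2]),np.hstack([ims[2],ims[2]*0])]))
```

```text
[[ 0.97   0.244 -0.   ]
 [ 0.244 -0.97  -0.   ]
 [-0.     0.    -1.   ]]
cam in tcp [ 0.069 -0.001 -0.141] axes [[0.0, -0.96, -0.27], [1.0, 0.0, 0.0], [-0.0, -0.27, 0.96]] [404.74861381   0.         319.45067817]
1 [array([-7.78915191e-01,  5.21341087e-01,  1.08529967e+00, -4.44089210e-16,
        1.53495189e+00, -7.78915191e-01]), array([-2.50807909e-01,  2.33587896e-01,  1.49236400e+00, -4.44089210e-16,
        1.41564076e+00, -2.50807909e-01]), array([ 4.55928132e-01,  3.34337883e-01,  1.35948379e+00, -4.44089210e-16,
        1.44777098e+00,  4.55928132e-01])]
-1 [array([-6.14880209e-01,  3.49210699e-01,  1.33895886e+00, -4.44089210e-16,
        1.45342309e+00,  2.52671244e+00]), None, array([ 6.43686706e-01,  5.00168570e-01,  1.11804695e+00, -4.44089210e-16,
        1.52337713e+00, -2.49790595e+00])]Traceback (most recent call last):
  File "<stdin>", line 14, in <module>
  File "<stdin>", line 14, in <lambda>
ValueError: The truth value of an array with more than one element is ambiguous. Use a.any() or a.all()
```

Run:
```python
from h import *
R=np.array([[0,1,0],[1,0,0],[0,0,-1.]])
tg={"rack":[.515,-.375,.33],"press":[.533,-.02,.36],"block":[.508,.37,.33]}
for n,p in tg.items():
    p=np.array(p)+.05*R[:,0]
    manip.move_ptp(list(p),R)
    im,d,c=snap("wrist"); cv2.imwrite(f"pics/w_{n}.png",im[...,::-1]); np.savez(f"w_{n}.npz",p=im,d=d,W=world(d,c))
    for o in {"rack":["squeegee_rack","squeegee","squeegee_top"],"press":["mesh_center","seam_left","seam_right"],"block":["tool_block","burnisher","screwdriver"]}[n]:
        r=manip.look_for("wrist",o); print(o,[(np.round(x["at"],4).tolist(),round(x["confidence"],2)) for x in r[:2]])
    print(n,manip.current_time(),np.round(manip.current_qpos(),2))
ims=[cv2.resize(cv2.imread(f"pics/w_{n}.png"),(400,300)) for n in tg]
cv2.imwrite("pics/m.png",np.vstack([np.hstack(ims[:2]),np.hstack([ims[2],ims[2]*0])]))
```

```text
squeegee_rack [([0.5298, -0.3702, 0.012], 0.86)]
squeegee [([0.5273, -0.3746, 0.1377], 0.84)]
squeegee_top [([0.5254, -0.3808, 0.1365], 0.77), ([0.6896, -0.2914, 0.0898], 0.38)]
rack 3.5333 [-0.64  0.38  1.36 -0.    1.4  -0.64]
mesh_center [([0.5501, 0.0244, 0.0198], 0.61)]
seam_left [([0.5482, 0.0225, 0.0219], 0.66)]
seam_right [([0.5467, 0.0206, 0.0219], 0.85)]
press 5.075 [-0.03  0.22  1.51 -0.    1.41 -0.03]
tool_block [([0.5179, 0.3811, 0.0605], 0.83)]
burnisher [([0.5465, 0.3919, 0.1279], 0.93)]
screwdriver [([0.4773, 0.3682, 0.1224], 0.69)]
block 6.7333 [ 0.62  0.49  1.21 -0.    1.45  0.62]
```

View pics/m.png

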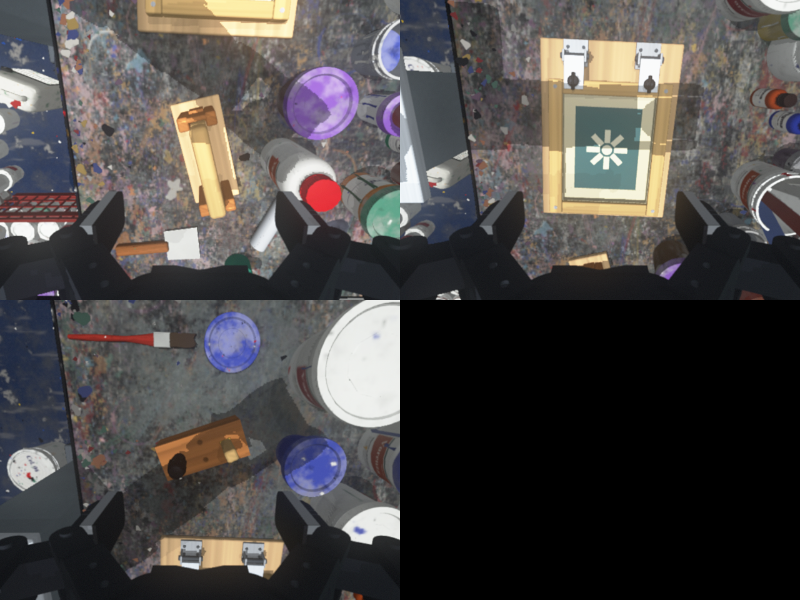

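The rack and squeegee sit at (205,160) in the top-left tile, turned about 10°. The press is at (607,150), nearly square, and the block at (205,448), turned about 15°, with the burnisher at its right end (230,456). Next I'll fit rectangles in height bands from the depth data.

Run:
```python
from h import *
def band(n,c,r,z0,z1):
    z=np.load(f"w_{n}.npz"); W=z["W"]; 
    m=(W[...,2]>z0)&(W[...,2]<z1)&(np.hypot(W[...,0]-c[0],W[...,1]-c[1])<r)
    k,l,s,_=cv2.connectedComponentsWithStats(m.astype(np.uint8)); 
    m=l==1+np.argmax(s[1:,4]); return W[m]
def rep(t,P):
    r=cv2.minAreaRect((P[:,:2]*1000).astype(np.float32)); print(t,len(P),"c",np.round(r[0],1),"size",np.round(r[1],1),"ang",round(r[2],2),"zmed",np.median(P[:,2]).round(4))
rep("burn",band("block",(.547,.39),.03,.128,.145))
rep("block",band("block",(.515,.38),.1,.054,.066))
rep("sq",band("rack",(.525,-.378),.09,.128,.146))
rep("rackboard",band("rack",(.525,-.375),.13,.006,.018))
rep("frame",band("press",(.545,.02),.19,.037,.049))
rep("meshfull",band("press",(.545,.02),.13,.016,.029))
rep("screwd",band("block",(.477,.368),.03,.12,.145))
z=np.load("w_press.npz");W=z["W"]
# height profile across long-near bar along world x at a few y, and along y
for y in (-.04,.02,.08):
    m=(abs(W[...,1]-y)<.003)&(W[...,0]>.4)&(W[...,0]<.68); P=W[m]; b=P[:,2]>.035
    xs=np.sort(P[b][:,0]); g=np.where(np.diff(xs)>.02)[0]; print(y,[xs[0].round(4)]+[ (xs[i].round(4),xs[i+1].round(4)) for i in g]+[xs[-1].round(4)])
for x in (.53,.55,.57):
    m=(abs(W[...,0]-x)<.003)&(W[...,1]>-.15)&(W[...,1]<.2); P=W[m]; b=P[:,2]>.035
    xs=np.sort(P[b][:,1]); g=np.where(np.diff(xs)>.02)[0]; print(x,[xs[0].round(4)]+[ (xs[i].round(4),xs[i+1].round(4)) for i in g]+[xs[-1].round(4)])
```

```text
burn 381 c [553.8 386.4] size [17.8 18.2] ang 23.78 zmed 0.1328
block 6604 c [513.9 373. ] size [150.1  64.9] ang 18.65 zmed 0.0584
sq 4230 c [ 526.8 -385.8] size [ 26.  140.3] ang 13.07 zmed 0.1348
rackboard 6339 c [ 527.  -386.6] size [ 90.1 199.5] ang 13.08 zmed 0.0104
frame 16808 c [548.6  -7.6] size [310.1 220.1] ang 87.39 zmed 0.0426
meshfull 19250 c [548.2 -19.6] size [180.6 169.5] ang 87.45 zmed 0.0206
screwd 534 c [474.7 360.9] size [22.7 23.7] ang 59.67 zmed 0.1267
-0.04 [np.float64(0.4386), (np.float64(0.4621), np.float64(0.6315)), np.float64(0.6566)]
0.02 [np.float64(0.4402), (np.float64(0.4916), np.float64(0.5758)), (np.float64(0.6035), np.float64(0.6342)), np.float64(0.6597)]
0.08 [np.float64(0.4426), np.float64(0.6614)]
0.53 [np.float64(-0.1499), (np.float64(-0.1368), np.float64(0.0386)), (np.float64(0.0424), np.float64(0.0735)), np.float64(0.097)]
0.55 [np.float64(-0.1498), (np.float64(-0.1372), np.float64(0.0387)), (np.float64(0.051), np.float64(0.0724)), np.float64(0.097)]
0.57 [np.float64(-0.1498), (np.float64(-0.1377), np.float64(0.0342)), (np.float64(0.0482), np.float64(0.0712)), np.float64(0.0959)]
```

```bash
cat >> h.py <<'E'
def Rdown(yx,yy):  # tool y along (yx,yy), pointing down
    n=np.hypot(yx,yy); yx/=n; yy/=n
    return np.array([[-yy,yx,0],[yx,yy,0],[0,0,-1.]])
def V(a,z): return [float(a[0]),float(a[1]),float(z)]
PX=np.array([np.cos(np.radians(87.41)),np.sin(np.radians(87.41))]); PY=np.array([-PX[1],PX[0]])
PC=np.array([.5475,-.0325])
BUR=np.array([.5538,.3864]); a=np.radians(18.65); RB=Rdown(np.cos(a),np.sin(a)); RR=Rdown(-PY[0],-PY[1])
GZ=.080
E
python3 - <<'E'
from h import *
for n in ("scene","side"):
    W=np.load(f"{n}0.npz")["W"]
    m=(W[...,2]>.036)&(W[...,2]<.05)&(np.hypot(W[...,0]-.5475,W[...,1]+.0325)<.18)
    r=cv2.minAreaRect((W[m][:,:2]*1000).astype(np.float32)); print(n,r,np.median(W[m][:,2]))
    m=(W[...,2]>.053)&(W[...,2]<.067)&(np.hypot(W[...,0]-.514,W[...,1]-.373)<.1)
    r=cv2.minAreaRect((W[m][:,:2]*1000).astype(np.float32)); print(n,"block",r,np.median(W[m][:,2]))
manip.set_gripper(.55,60)
manip.move_ptp(V(BUR,.19),RB)
manip.move_l(V(BUR,GZ),max_speed=.12)
print("F0",np.round(manip.current_force(),2))
manip.set_gripper(0.,60); print("w",manip.current_grip_width()*85,manip.current_grip_force(),np.round(manip.current_force(),2))
manip.move_l(V(BUR,.25),max_speed=.2); print("lifted F",np.round(manip.current_force(),2),manip.current_grip_width()*85)
s=PC+.077*PY
manip.move_ptp(V(s-.087*PX,.16),RR)
im,d,c=snap("wrist"); cv2.imwrite("pics/hov.png",im[...,::-1]); np.savez("hov.npz",p=im,d=d,W=world(d,c))
manip.move_l(V(s-.087*PX,.105),max_speed=.1)
im,d,c=snap("wrist"); cv2.imwrite("pics/hov2.png",im[...,::-1]); np.savez("hov2.npz",p=im,d=d,W=world(d,c))
print(manip.current_time(),np.round(manip.current_force(),2),np.round(manip.current_ee_pos(),4))
E
```

```text
scene ((546.4185791015625, -13.69219970703125), (308.4996337890625, 222.11309814453125), 87.57299041748047) 0.04242214342714958
scene block ((513.0049438476562, 367.5727844238281), (152.25457763671875, 76.08370971679688), 16.864055633544922) 0.05834097485456534
side ((548.9439697265625, -12.317291259765625), (308.99566650390625, 222.93800354003906), 87.83543395996094) 0.04415622644151051
side block ((515.4122314453125, 372.52911376953125), (150.15272521972656, 70.74834442138672), 18.91419219970703) 0.060342642824812276
F0 [ 0.57  0.58 -0.36]
w 17.315747880298325 58.68569791316986 [-1.2  -0.44  5.2 ]
lifted F [ 1.04 -0.36 -1.67] 17.212517497688477
12.9583 [ 0.13  0.54 -1.03] [ 0.4671 -0.116   0.1056]
```

View pics/hov2.png

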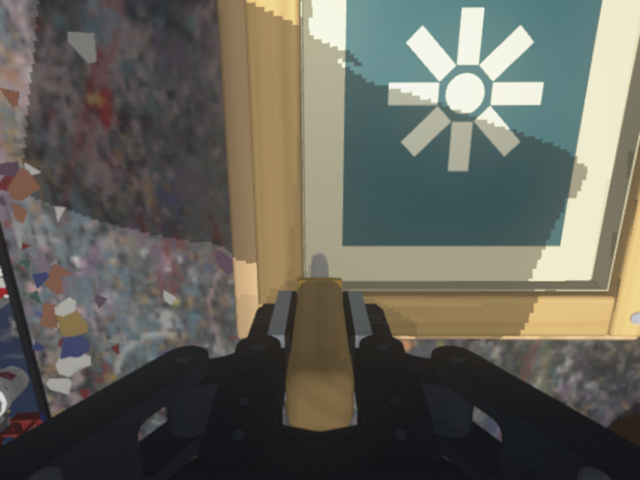

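The tip shows at (319,256), with the bar's inner foot at about x=302. That is about 17 px, or roughly 9 mm, so the lateral offset is about right. Next I'll check it with depth, then touch down.

Run:
```python
from h import *
z=np.load("hov2.npz");W=z["W"];s=PC+.077*PY-.087*PX
L=np.stack([(W[...,:2]-PC)@PX,(W[...,:2]-PC)@PY,W[...,2]],-1)
row=L[256,290:345]; print("row",[(290+i,*np.round(r*1000,1)) for i,r in enumerate(row)][::3])
t=L[254:270,310:330].reshape(-1,3); t=t[(t[:,2]>.03)]; print("tip lat med",np.median(t,0)*1000,t[:,1].min(),t[:,1].max())
m=(L[...,0]>-.07)&(L[...,0]<-.04)&(L[...,2]>.016)&(L[...,2]<.027)&(abs(L[...,1])<.1); print("mesh lat max near",np.percentile(L[m][:,1],[.2,99.8]),L[m][:,2].mean())
def F(n=6):
    f=[]
    for _ in range(n): f.append(manip.current_force()); manip.dwell(.01)
    f=np.array(f); return f.mean(0),f.std(0)
print("base",F(12))
```

```text
row [(290, np.float64(-82.4), np.float64(91.6), np.float64(43.0)), (293, np.float64(-82.4), np.float64(90.1), np.float64(42.8)), (296, np.float64(-82.2), np.float64(88.4), np.float64(43.5)), (299, np.float64(-82.7), np.float64(86.9), np.float64(41.9)), (302, np.float64(-82.8), np.float64(85.4), np.float64(41.7)), (305, np.float64(-89.4), np.float64(84.5), np.float64(20.8)), (308, np.float64(-89.3), np.float64(82.8), np.float64(21.0)), (311, np.float64(-89.2), np.float64(81.0), np.float64(21.4)), (314, np.float64(-84.0), np.float64(79.1), np.float64(37.8)), (317, np.float64(-82.7), np.float64(77.4), np.float64(41.9)), (320, np.float64(-82.6), np.float64(75.8), np.float64(42.4)), (323, np.float64(-83.3), np.float64(74.2), np.float64(40.1)), (326, np.float64(-89.1), np.float64(72.3), np.float64(21.8)), (329, np.float64(-89.4), np.float64(70.5), np.float64(20.8)), (332, np.float64(-89.4), np.float64(68.8), np.float64(20.8)), (335, np.float64(-89.4), np.float64(67.0), np.float64(20.7)), (338, np.float64(-89.1), np.float64(65.3), np.float64(21.7)), (341, np.float64(-89.3), np.float64(63.5), np.float64(21.2)), (344, np.float64(-89.2), np.float64(61.8), np.float64(21.4))]
tip lat med [-82.79671101  76.35372114  51.33082395] 0.0717494612496117 0.08053857552899574
mesh lat max near [-0.0849863   0.08432736] 0.020579362338912194
base (array([ 0.05717139,  0.09330242, -0.75775136]), array([0.49793523, 0.54521183, 0.24801563]))
```

```bash
cat > rub.py <<'E'
from h import *
def F(n=5):
    f=[]
    for _ in range(n): f.append(manip.current_force()); manip.dwell(.008)
    return np.mean(f,0)
s=lambda u: PC+.077*PY+u*PX
b=F(12); z=.0955; u=-.0865
manip.move_l(V(s(u),z),max_speed=.05)
while z>.087:
    z-=.0005; manip.move_l(V(s(u),z),max_speed=.02); f=F()-b
    if f[2]>1.8: break
print("contact z",z,f.round(2),manip.current_time())
if f[2]>1.8:
    while u<.0864:
        u=min(u+.012,.0865); z-=np.clip((2.4-f[2])/2000*.5,-.0006,.0006)
        manip.move_l(V(s(u),z),max_speed=.035); f=F()-b; print(round(u,4),round(z,4),f.round(2))
    print("ee",np.round(manip.current_ee_pos(),4),s(u))
    manip.move_l(V(s(u),z+.02),max_speed=.05)
    im,d,c=snap("wrist"); cv2.imwrite("pics/end.png",im[...,::-1]); np.savez("end.npz",W=world(d,c))
print(manip.current_time(),(F()-b).round(2))
E
python3 rub.py
```

```text
contact z 0.091 [-0.2  -0.42  2.3 ] 16.125
-0.0745 0.091 [0.24 1.51 2.57]
-0.0625 0.091 [0.13 0.7  2.14]
-0.0505 0.091 [0.03 1.06 2.17]
-0.0385 0.0909 [-0.15  1.    2.08]
-0.0265 0.0908 [-0.09  1.38  3.07]
-0.0145 0.091 [0.3  0.95 2.35]
-0.0025 0.091 [0.03 0.81 2.61]
0.0095 0.091 [0.19 0.88 2.05]
0.0215 0.0909 [0.02 1.2  2.35]
0.0335 0.0909 [0.01 1.1  2.58]
0.0455 0.091 [0.44 0.73 2.63]
0.0575 0.091 [0.14 0.61 2.26]
0.0695 0.091 [0.35 1.4  2.27]
0.0815 0.091 [-0.19  1.05  2.34]
0.0865 0.0909 [0.14 0.79 2.53]
ee [0.4745 0.0576 0.0909] [0.47448747 0.05739116]
24.525 [0.11 0.06 0.19]
```

Run:
```python
from h import *
def F(n=5):
    f=[]
    for _ in range(n): f.append(manip.current_force()); manip.dwell(.008)
    return np.mean(f,0)
manip.move_l(V(PC+.077*PY+.0865*PX,.25),max_speed=.25)
manip.move_ptp(V(BUR,.19),RB)
manip.move_l(V(BUR,.136),max_speed=.12); b=F()
z=.136; ok=True
for z in (.128,.12,.112,.10,.09,.083,.081,.0805,.080):
    manip.move_l(V(BUR,z),max_speed=.06); f=F(4)-b; print(z,f.round(2))
    if f[2]>5: ok=False;break
print(ok,manip.current_time())
if z<.0815:
    manip.set_gripper(.5); print("open",manip.current_grip_width(),np.round(manip.current_force()-b,2))
    manip.move_l(V(BUR,.19),max_speed=.2)
    p=np.array([.508,.37])+.05*np.array([0,1]); 
    manip.move_ptp(V(p,.30),np.array([[0,1,0],[1,0,0],[0,0,-1.]]))
    im,d,c=snap("wrist"); cv2.imwrite("pics/back.png",im[...,::-1]); W=world(d,c)
    for nm,z0,z1 in(("burn",.126,.16),("block",.054,.066)):
        m=(W[...,2]>z0)&(W[...,2]<z1)&(np.hypot(*(W[...,:2]-(BUR if nm=="burn" else [.514,.373])).transpose(2,0,1))<(.03 if nm=="burn" else .1))
        r=cv2.minAreaRect((W[m][:,:2]*1000).astype(np.float32)); print(nm,r,np.median(W[m][:,2]))
    print(manip.current_time())
```

```text
0.128 [-0.04  0.03 -0.1 ]
0.12 [-0.22 -0.18 -0.12]
0.112 [-0.44 -0.19  0.11]
0.1 [-0.46  0.2   0.19]
0.09 [-0.24  0.37 -0.51]
0.083 [-0.54  0.24  0.09]
0.081 [-0.06  0.1  -0.27]
0.0805 [-0.91 -0.3   2.82]
0.08 [-2.9  -1.11  7.56]
False 30.0417
open 0.49942600061870984 [-0.44 -1.33  1.25]
burn ((554.54443359375, 387.19561767578125), (17.88372230529785, 17.810922622680664), 17.078510284423828) 0.13275013164992078
block ((514.0234375, 372.8900451660156), (150.1820831298828, 64.67967987060547), 18.41394805908203) 0.058447846391755424
31.725
```

```bash
cat > fin.py <<'E'
from h import *
SQ=np.array([.5268,-.3858]); a=np.radians(13.07)
RS0=Rdown(np.cos(a),np.sin(a))
tz=np.array([*(PX*.70711),-.70711]); E=np.array([*(PC+.0525*PX),.072])
def final(sg):
    tx=sg*np.array([*PY,0]); return np.stack([tx,np.cross(tz,tx),tz],1)
PF=E-.075*tz
E
python3 - <<'E'
from fin import *
for sg in(1,-1):
    for n,p in (("fin",PF),("up",PF+[0,0,.1])): print(sg,n,(lambda q: None if q is None else np.round(q,2))(manip.inverse_kinematics(list(p),final(sg))))
for f in (1,-1):
    R=RS0@np.diag([f,f,1]); q=manip.inverse_kinematics(V(SQ,.19),R); print("grasp",f,None if q is None else np.round(q,2))
print(PF, np.round(manip.current_qpos(),2))
E
```

```text
1 fin [-0.47  0.65  1.69  0.74  1.28 -2.39]
1 up [-0.47  0.5   1.64  0.71  1.43 -2.26]
-1 fin [-0.47  0.65  1.69  0.74  1.28  0.75]
-1 up [-0.47  0.5   1.64  0.71  1.43  0.88]
grasp 1 [-0.7   0.58  1.4  -0.    1.16 -0.93]
grasp -1 [-0.7   0.58  1.4  -0.    1.16  2.21]
[ 0.5474759  -0.03303271  0.12503325] [ 0.62  0.5   1.26 -0.    1.38  0.62]
```

Run:
```python
from fin import *
manip.move_ptp(V(SQ,.22),RS0)
manip.move_l(V(SQ,.099),max_speed=.12)
f0=np.array(manip.current_force())
manip.set_gripper(0.,90); print("w",manip.current_grip_width()*85,manip.current_grip_force(),(manip.current_force()-f0).round(2))
manip.move_l(V(SQ,.16),max_speed=.06); print("F",(manip.current_force()-f0).round(2))
manip.move_l(V(SQ,.27),max_speed=.15)
print("F",(manip.current_force()-f0).round(2),manip.current_grip_width()*85,manip.current_time())
manip.move_ptp(list(PF+[0,0,.1]),final(-1))
for n in("scene","side","wrist"):
    im,d,c=snap(n); cv2.imwrite(f"pics/up_{n}.png",im[...,::-1]); np.savez(f"up_{n}.npz",p=im,W=world(d,c))
A=cv2.imread("pics/up_scene.png")[180:400,230:470];B=cv2.imread("pics/up_side.png")[130:350,220:460]
cv2.imwrite("pics/up.png",np.hstack([cv2.resize(x,(400,367)) for x in (A,B)]))
print(manip.current_time(),manip.current_grip_width()*85)
```

```text
w 25.040789556476156 88.32616925239563 [0.43 0.64 6.46]
F [ 0.71 -0.2  -4.77]
F [ 0.56 -0.28 -4.34] 24.876464156005373 38.075
39.8167 25.00656082328438
```

View pics/up.png

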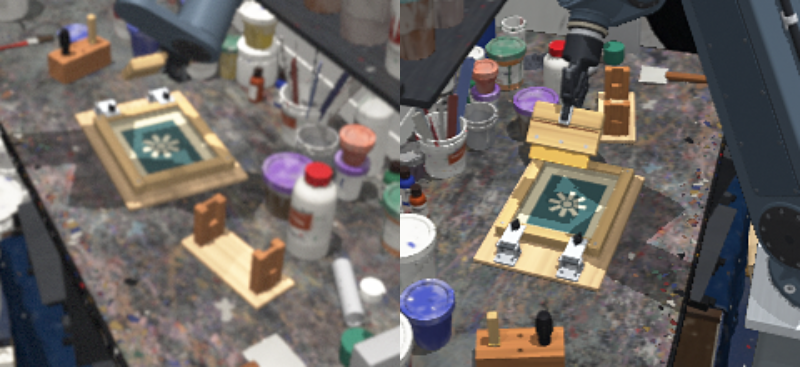

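View pics/up_wrist.png

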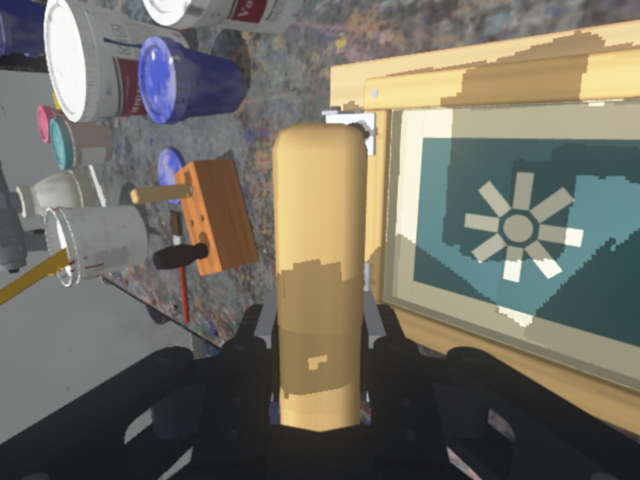

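In the side crop the squeegee is held across the screen at (565,130), leaning with its handle to the right. The rack is empty, and the burnisher and screwdriver stand in the block. Now I'll lower it and check the edge.

Run:
```python
from fin import *
manip.move_l(list(PF),max_speed=.06); manip.dwell(.3)
im,d,c=snap("side"); W=world(d,c); 
Rf=final(-1); Q=(W-E)   # squeegee frame, origin edge
L=np.stack([Q@np.array([*PY,0]),Q@Rf[:,1],Q@(-tz)],-1)
m=(abs(L[...,0])<.09)&(abs(L[...,1])<.02)&(L[...,2]>-.02)&(L[...,2]<.12)&(W[...,2]>.055); P=L[m]; G=W[m]
print(m.sum(),"long",np.percentile(P[:,0],[.5,99.5]),"axis",np.percentile(P[:,2],[.3,99.7]),"minz",np.percentile(G[:,2],[.3,1]))
h=P[(P[:,2]>.08)&(P[:,2]<.108)]; print("face off",np.percentile(h[:,1],[5,50,95]))
A=np.c_[P[:,2],np.ones(len(P))]; k=(P[:,2]>.035)&(P[:,2]<.07); print("tilt resid deg",np.degrees(np.polyfit(P[k][:,2],P[k][:,1],1)[0]) if k.sum()>20 else None)
b=P[P[:,2]<.027]; print("blade n",len(b),np.percentile(b[:,0],[1,99]) if len(b) else 0)
print(np.round(manip.current_ee_pos(),4),PF,np.round(manip.current_joint_vel(),3),manip.current_time())
cv2.imwrite("pics/fin.png",cv2.resize(im[150:330,220:460,::-1],(720,540)))
```

```text
1276 long [-0.07031328  0.07051015] axis [-0.00047954  0.1168064 ] minz [0.07325618 0.07518813]
face off [-0.01890987 -0.01323947 -0.0066484 ]
tilt resid deg -0.5818558177876704
blade n 288 [-0.05748997  0.05791845]
[ 0.5475 -0.033   0.1251] [ 0.5474759  -0.03303271  0.12503325] [-0.001  0.001 -0.    -0.001 -0.    -0.   ] 41.9833
```

View pics/fin.png

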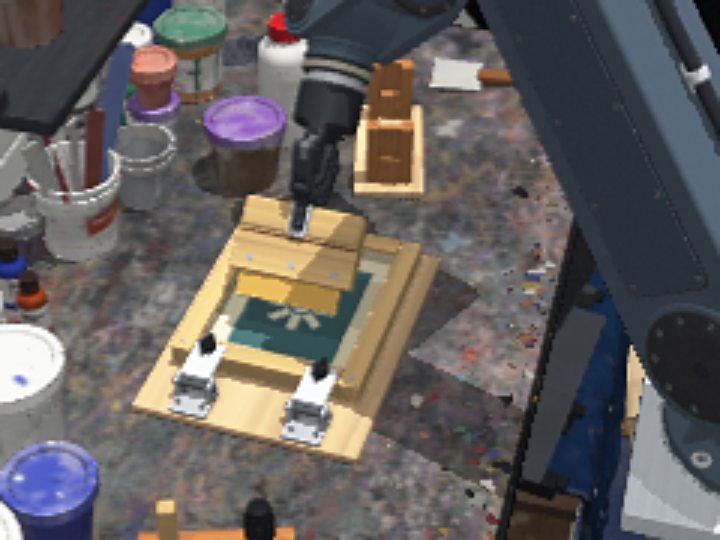

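The squeegee hangs centred between the long bars, with its blade at (285,290) above the mesh and leaning about 45°. The measured edge agrees with the target to within about 1 mm, and everything is at rest.

```bash
python3 -c "
from bench import manip
print(manip.sign_off())"
```

```text
the job is handed in; nothing more can be done
None
```

The seam was rubbed end to end at about 2–3 N, the burnisher is back fully down in its hole, and the squeegee is held at rest leaning about 45°, edge about 5 cm above the left half of the mesh; handed in at about 42 s, verdict not shown.

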